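# Weigh out a portion of sweet rounds on a spring scale

## Robot

A 6-joint arm with a two-finger parallel gripper is mounted at the origin on the work surface. World frame = base frame: x ahead of the robot, y to its left, z up, the work surface at z = 0. Lengths are in mm, angles in rad, forces in N, time in s.
With the tool pointing down it reaches from about 425 to 925 mm from the base axis. Payload 12.5 kg.
Tool frame: the origin (TCP) lies at the very end of the fingers, on their centre line; the grasp point (between the pads) lies 19 mm behind it; x points along the fingers, y is the direction in which the jaws open and shut, and the axes are right-handed (so a half turn about x gives the same grasp; the last joint's range is limited). The gripper opens to 85 mm and grips with 20 to 120 N. Pads are 22 mm wide; open, the fingers measure 114 mm over their backs; the gripper's body (76 mm by 85 mm) begins 54 mm behind the grasp point. The pads swing forward as they close: fully open they stand 13 mm farther back than shut.
Start: joints at [-1.252, 0.491, 1.559, -0, 1.092, -0.106], TCP at [257.61, -569.457, 231.327] pointing down, gripper open.
Joint ranges: [-3.1, 3.1], [-0.84, 2.19], [0.05, 2.79], [-1.13, 4.28], [0.06, 2.93], [-2.69, 2.69]. Speed limits (rad/s): [2.22, 2.22, 2.79, 3.14, 3.14, 3.14].

## Interface

Orientations are given as a unit quaternion [x, y, z, w].
In Python, from workcell import ctrl gives the robot as it stands.
- The arm moves only by the tool arm_command, never from a script. Its argument "moves" is a list of rows, each a list of 3 entries, a list of its own where there are three numbers: the shift along the world's x, y, z in cm, then the turn, a rotation vector about the world's x, y, z in rad, then the opening, from -1 (shut) to 1 (fully open). In form: [[[tx, ty, tz], [ax, ay, az], fingers], ...]. A call has 1 to 8 rows; each row is the pose to reach, as a shift and turn from the pose commanded when the call began; what a row does not reach only later rows make up. A row lasts 1/10 s, in which the tool goes at most 50 mm and 8.59 degrees, less where a joint would pass 70% of its speed; a pose out of reach is approached as far as the arm can. A call with a gripper value outside its range is refused whole. The fingers move at their own pace and stop on an object; "newtons" is the grip in N (left out, the last holds). Time passes only in rows, so rows that repeat a pose let the fingers close. It gives the time, the measured TCP pose, the force and the opening at its end, in the units of the state.
- ctrl.get_state(): the state, without advancing time (a new reading comes with each control period).
- ctrl.capture(name): name is "scene" or "top" or "wrist"; returns the picture (384x512x3 uint8, blue, green, red); there is no depth.
- ctrl.camera_params(name): a dict with "fov_y" (degrees; the focal length in pixels is half the picture's height over the tangent of half this angle, whatever the lens; pixels are square), "cx", "cy" (the principal point, pixels), "k1" (the pictures are not rectified: a ray, as slopes to the right and down, at radius r is drawn at 1 + k1 r^2 times it, then the intrinsics apply), "pose" (4x4, takes a point from camera to world coordinates); the wrist camera has in their place "hand_eye" (4x4, takes a point from camera to tool coordinates, whose origin is the TCP and whose axes are the tool frame's). Camera axes: x right, y down, z forward; pixel columns grow to the right and rows downward; lengths in mm; the calibration is good to about 2 mm. A picture is of the moment at which its call begins: read the wrist's pose just before it. camera_params takes no time and is no camera call.
- ctrl.hand_in(): hands the job in, once; it reports no verdict.
The state is a dict: "time": time; "joints": joint angles; "dq": joint speeds; "joint_torque": joint torques, N m; "tool_pos": TCP position; "ee_rot": TCP orientation; "wrist_force": force on the tool from outside, world axes, zero at the start; "torque": the same for the moment, N m; "gripper_width": finger opening in mm.
Only numpy, scipy, OpenCV 4.12 (cv2) and the standard library are available. Lean on these libraries where they do the work, as an engineer would, in place of code of your own. Each camera call takes 0.05 s, during which the arm holds its last target. There are 200 camera calls.

## Task

First take the brass check weight off the scale pan and stand it back on its rubber pad. Then set sweet rounds from the tray flat on the empty pan, side by side, until the scale's needle rests wholly inside the gap of the index on the column, leaving the remaining rounds lying on the tray. Never push the pan down to its stop, and leave the tub, the jar and the spatula where they are.

Things in the scene. Friction and masses are not known exactly. Their poses are not given: they have to be found in the camera images.
- scale: grey spring portion scale. Housing 190 mm (x) by 245 mm (y, from -157.5 to +87.5), top 35 mm high, with a 12 by 14 mm column at y = -142 mm, 122 mm tall. Origin: on the table, straight below the pan's centre. x and y level, z up; it stands at various yaws. Fixed.
- pan (a joint): how far the sprung steel pan has sunk, in m: 0 empty, positive down, stop at 0.058. It sinks 8 mm per 50 g of load and moves straight down without tilting; soft (61 N/m), settles in about 0.7 s after loading. At the start it is about 0.040 with the weight on.
- pan_floor (a point): centre of the round pan's floor, on top, moving with the pan (100 mm above the table when empty). The floor is flat out to about 80 mm radius; a 3 mm lip of 90 mm outer radius rises 6 mm above the floor.
- needle_tip (a point): tip of the needle (4 mm wide, 3 mm thick) that sticks out sideways from the pan towards the scale's -y; the point is at mid thickness and moves with the pan.
- index_mid (a point): middle of the index window: the gap between the two level prongs of the dark index carriage on the column. The prongs' inner faces are 8 mm above and 8 mm below this point, so the needle is wholly inside the gap when its tip is within 6.5 mm of this height. The index is locked; its height differs from start to start: 24 to 34 mm below the empty needle (a load of about 150 to 210 g).
- tray: low steel tray holding the rounds, 220 mm (x) by 280 mm (y), floor 3 mm thick, rim 12 mm high. Origin: centre of its underside on the table, z up. Fixed; the rounds stand in two rows along its y (rows at x = -45 and +45 mm, 85 mm apart along y), places vary.
- weight: brass check weight, 250 g: cylinder 38 mm diameter and 27 mm high with a neck and a 23 mm diameter knob on top, 51 mm high in all. Origin: centre of its underside, z up. Starts standing on the pan.
- pad_top (a point): centre of the top of the black rubber pad, the place of the check weight: disc 76 mm diameter, its top 5 mm above the table. Fixed, beyond the scale's column side.
- full_tub: bystander: clear round tub full of rounds, 190 mm diameter, 45 mm high; origin centre of underside.
- jar: bystander: green glass jar with steel lid, 72 mm diameter, 85 mm high; origin centre of underside.
- spatula: bystander: spatula 240 mm long, lying on the table; origin on its underside, along its x.
- large_a: large sweet round: cream-coloured firm disc with a domed top flecked with green nut, 56 mm diameter, 34 mm high, straight-sided up to 22 mm; about 100 g (each one up to 10 % off). Origin: centre of its underside, z up. Starts on the tray.
- large_b: large sweet round: cream-coloured firm disc with a domed top flecked with green nut, 56 mm diameter, 34 mm high, straight-sided up to 22 mm; about 100 g (each one up to 10 % off). Origin: centre of its underside, z up. Starts on the tray.
- small_a: small sweet round: cream-coloured firm disc with a domed top flecked with green nut, 42 mm diameter, 30 mm high, straight-sided up to 20 mm; about 50 g (each one up to 10 % off). Origin: centre of its underside, z up. Starts on the tray.
- small_b: small sweet round: cream-coloured firm disc with a domed top flecked with green nut, 42 mm diameter, 30 mm high, straight-sided up to 20 mm; about 50 g (each one up to 10 % off). Origin: centre of its underside, z up. Starts on the tray.
- small_c: small sweet round: cream-coloured firm disc with a domed top flecked with green nut, 42 mm diameter, 30 mm high, straight-sided up to 20 mm; about 50 g (each one up to 10 % off). Origin: centre of its underside, z up. Starts on the tray.
There are look-alikes about, which are no part of the job. What is shaped like the weight but pink or turquoise is not meant.

How it is judged (in metres and radians):
On the way:
1. the check weight stands released on its pad and the pan is empty (horizontal distance between weight and pad_top below 0.02 m and z of weight in the frame of pad_top between -0.005 and 0.006 m and angle between weight's own z axis and vertical below 0.1 rad and contact force between the fingers and weight below 0.1 N and value of joint pan between -0.004 and 0.004 m), for 0.2 s.
At the end, for the whole second after the job is handed in: The check weight stands upright on its pad (within 20 mm of the middle); the needle rests within 6.5 mm of the middle of the index window; every round lies flat (within 0.15 rad) either on the pan's floor, its centre within 75 mm of the pan's centre, or on the tray's floor; all at rest (horizontal distance between weight and pad_top below 0.02 m and z of weight in the frame of pad_top between -0.005 and 0.006 m and angle between weight's own z axis and vertical below 0.1 rad and ((horizontal distance between large_a and pan_floor below 0.075 m and z of large_a in the frame of pan_floor between -0.005 and 0.006 m and angle between large_a's own z axis and vertical below 0.15 rad) or (x of large_a in the frame of tray between -0.11 and 0.11 m and y of large_a in the frame of tray between -0.14 and 0.14 m and z of large_a in the frame of tray between -0.005 and 0.012 m and angle between large_a's own z axis and vertical below 0.15 rad)) and ((horizontal distance between large_b and pan_floor below 0.075 m and z of large_b in the frame of pan_floor between -0.005 and 0.006 m and angle between large_b's own z axis and vertical below 0.15 rad) or (x of large_b in the frame of tray between -0.11 and 0.11 m and y of large_b in the frame of tray between -0.14 and 0.14 m and z of large_b in the frame of tray between -0.005 and 0.012 m and angle between large_b's own z axis and vertical below 0.15 rad)) and ((horizontal distance between small_a and pan_floor below 0.075 m and z of small_a in the frame of pan_floor between -0.005 and 0.006 m and angle between small_a's own z axis and vertical below 0.15 rad) or (x of small_a in the frame of tray between -0.11 and 0.11 m and y of small_a in the frame of tray between -0.14 and 0.14 m and z of small_a in the frame of tray between -0.005 and 0.012 m and angle between small_a's own z axis and vertical below 0.15 rad)) and ((horizontal distance between small_b and pan_floor below 0.075 m and z of small_b in the frame of pan_floor between -0.005 and 0.006 m and angle between small_b's own z axis and vertical below 0.15 rad) or (x of small_b in the frame of tray between -0.11 and 0.11 m and y of small_b in the frame of tray between -0.14 and 0.14 m and z of small_b in the frame of tray between -0.005 and 0.012 m and angle between small_b's own z axis and vertical below 0.15 rad)) and ((horizontal distance between small_c and pan_floor below 0.075 m and z of small_c in the frame of pan_floor between -0.005 and 0.006 m and angle between small_c's own z axis and vertical below 0.15 rad) or (x of small_c in the frame of tray between -0.11 and 0.11 m and y of small_c in the frame of tray between -0.14 and 0.14 m and z of small_c in the frame of tray between -0.005 and 0.012 m and angle between small_c's own z axis and vertical below 0.15 rad)) and z of needle_tip in the frame of index_mid between -0.0065 and 0.0065 m and velocity of joint pan between -0.01 and 0.01 m/s and linear speed of each of large_a, large_b, small_a, small_b, small_c, weight below 0.02 m/s); the robot touches nothing.
It fails at once if the pan is pushed down to its stop (sunk more than 55 mm) (value of joint pan above 0.055 m).
It fails at once if the tub is moved more than 20 mm (distance of full_tub from where it was at the start of the episode above 0.02 m).
It fails at once if the jar is moved more than 20 mm (distance of jar from where it was at the start of the episode above 0.02 m).
It fails at once if the spatula is moved more than 20 mm (distance of spatula from where it was at the start of the episode above 0.02 m).
It also fails if it takes over 67 s, if anything falls off the work surface, if the arm or the gripper's body presses on something with over 40 N, if the wrist force passes 120 N, or if a joint passes its speed limit or range.

## Working session

There is one attempt and no reset: what is moved stays moved. The work goes in short steps, Python scripts to look and compute and a tool call to move; the robot and the scene stay as the last step left them, time stands still between calls to the robot, and variables do not carry over. Pictures are saved under pics/ and viewed, about 8 in all and at most 12, crops included, and the job is handed in when it is done.

Besides the shell and the picture viewer there is one more tool, called after "Call:" as name([rows], argument=value, ...), one row to a line, values as JSON. arm_command: Moves the arm, as the interface text tells. Its arguments: {"type":"object","properties":{"moves":{"type":"array","items":{"type":"array"}},"newtons":{"type":"number"}},"required":["moves"]}

```bash
mkdir -p pics; ls
cat > h.py <<'E'
import numpy as np, cv2
from workcell import ctrl
from scipy.spatial.transform import Rotation as R
def cam(n,st=None):
    p=ctrl.camera_params(n)
    if n=="wrist":
        st=st or ctrl.get_state(); T=np.eye(4); T[:3,:3]=R.from_quat(st["ee_rot"]).as_matrix(); T[:3,3]=st["tool_pos"]
        P=T@np.array(p["hand_eye"])
    else: P=np.array(p["pose"])
    f=192/np.tan(np.radians(p["fov_y"])/2)
    return dict(P=P,f=f,cx=p["cx"],cy=p["cy"],k=p["k1"])
def ray(c,u,v):
    K=np.array([[c["f"],0,c["cx"]],[0,c["f"],c["cy"]],[0,0,1.]])
    d=np.array([(u-c["cx"])/c["f"],(v-c["cy"])/c["f"]]); s=d.copy()
    for _ in range(30): s=d/(1+c["k"]*(s@s))
    return c["P"][:3,3],c["P"][:3,:3]@np.array([s[0],s[1],1])
def onz(c,u,v,z):
    o,d=ray(c,u,v); return o+d*(z-o[2])/d[2]
def proj(c,X):
    q=c["P"][:3,:3].T@(np.asarray(X,float)-c["P"][:3,3]); s=q[:2]/q[2]; s=s*(1+c["k"]*(s@s))
    return s*c["f"]+[c["cx"],c["cy"]]
def tri(rs):
    A=0;b=0
    for o,d in rs:
        d=d/np.linalg.norm(d); M=np.eye(3)-np.outer(d,d); A=A+M; b=b+M@o
    return np.linalg.solve(A,b)
E
python3 - <<'E'
from h import *
for n in("scene","top"):
    im=ctrl.capture(n); cv2.imwrite(f"pics/{n}0.png",im); c=cam(n); print(n,c)
    cv2.imwrite(f"pics/{n}0b.png",cv2.resize(im,(800,600),interpolation=cv2.INTER_CUBIC))
s=ctrl.get_state();print(s)
E
```

```text
pics
scene {'P': array([[ 6.66176214e-01,  6.31978379e-01, -3.95995683e-01,
         1.10680573e+03],
       [ 7.45687726e-01, -5.55450734e-01,  3.68000404e-01,
        -4.95761292e+02],
       [ 1.26122061e-02, -5.40442236e-01, -8.41286587e-01,
         1.12054469e+03],
       [ 0.00000000e+00,  0.00000000e+00,  0.00000000e+00,
         1.00000000e+00]]), 'f': np.float64(404.23853309885226), 'cx': 254.37733051802292, 'cy': 191.20406610447418, 'k': -0.0466496570273542}
top {'P': array([[-2.83241297e-03, -9.85806507e-01,  1.67861574e-01,
         4.51816287e+02],
       [-9.99147951e-01, -4.12183618e-03, -4.10655779e-02,
        -6.99577795e-01],
       [ 4.11746118e-02, -1.67834863e-01, -9.84954877e-01,
         9.54873651e+02],
       [ 0.00000000e+00,  0.00000000e+00,  0.00000000e+00,
         1.00000000e+00]]), 'f': np.float64(376.6943232388386), 'cx': 253.6397463614055, 'cy': 189.61933646168157, 'k': 0.036546179823574235}
{'time': 0.1, 'joints': array([-1.25159146e+00,  4.91487124e-01,  1.55939492e+00,  2.77533683e-05,
        1.09173024e+00, -1.05602767e-01]), 'dq': array([-0.00101091, -0.00263049, -0.00222261, -0.00072434, -0.00026615,
        0.00071685]), 'joint_torque': array([ 2.98694162e-03, -6.19450235e+01, -2.62026125e+01, -6.95256767e-05,
        2.87264564e-03,  5.82718258e-06]), 'tool_pos': array([ 257.54994358, -569.23814843,  230.79152892]), 'ee_rot': array([-0.69118706, -0.14942031,  0.6912466 , -0.14870158]), 'wrist_force': array([ 0.02859014,  0.28806749, -0.1751334 ]), 'torque': array([-0.03428583, -0.00148561, -0.03934827]), 'gripper_width': 85.2579870356433}
```

View pics/scene0b.png

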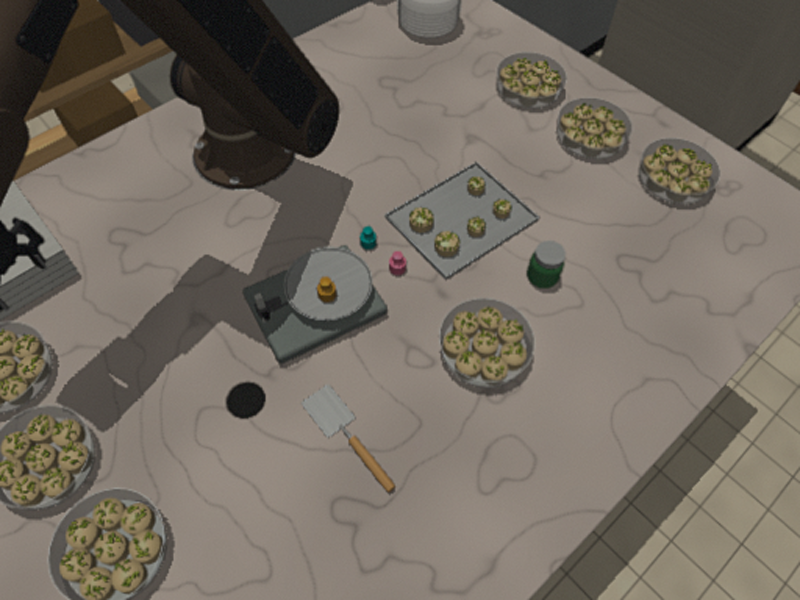

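View pics/top0b.png

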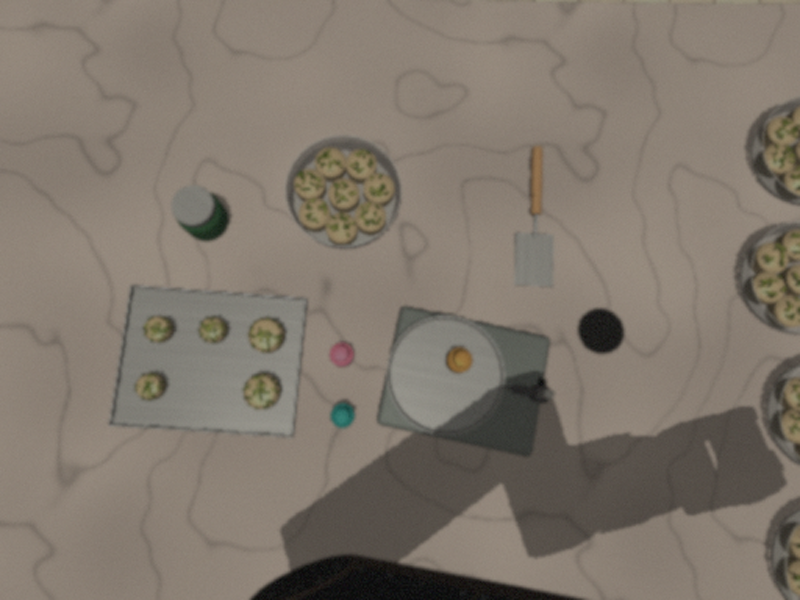

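The scene view shows the brass weight at (326,290) on the pan, the pad at (246,400) and five rounds on the tray around (460,212). In the top view the weight is at (459,360), the pad at (601,331), the column at about (540,388), and the rounds are at (158,328), (212,328), (266,335), (150,386) and (262,391).

```bash
cat > m.py <<'E'
from h import *
def rounds(im,x0,y0,x1,y1):
    hsv=cv2.cvtColor(im,cv2.COLOR_BGR2HSV)
    m=((hsv[...,1]>75)&(hsv[...,0]>12)&(hsv[...,0]<45)&(hsv[...,2]>60)).astype(np.uint8)
    m=cv2.morphologyEx(m,cv2.MORPH_CLOSE,np.ones((5,5),np.uint8))
    b=np.zeros_like(m);b[y0:y1,x0:x1]=m[y0:y1,x0:x1]
    n,l,s,c=cv2.connectedComponentsWithStats(b)
    return [(c[i],s[i,4],s[i,2:4]) for i in range(1,n) if s[i,4]>40]
E
python3 - <<'E'
from m import *
im=cv2.imread("pics/top0.png");sc=cv2.imread("pics/scene0.png");t=cam("top");s=cam("scene")
for c,a,w in rounds(im,70,180,200,282): print("round",c,a,w,onz(t,*c,18)[:2].round(1))
for c,a,w in rounds(sc,240,100,350,180): print("roundS",c,a,w,onz(s,*c,18)[:2].round(1))
def orange(im,box):
    hsv=cv2.cvtColor(im,cv2.COLOR_BGR2HSV);m=((hsv[...,1]>150)&(hsv[...,0]>8)&(hsv[...,0]<28)).astype(np.uint8)
    x0,y0,x1,y1=box;b=np.zeros_like(m);b[y0:y1,x0:x1]=m[y0:y1,x0:x1]
    ys,xs=np.nonzero(b);return xs.mean(),ys.mean(),xs.min(),xs.max(),ys.min(),ys.max()
a=orange(im,(270,210,320,250));b=orange(sc,(195,170,225,200));print(a,b)
print("weight tri",tri([ray(t,*a[:2]),ray(s,*b[:2])]).round(1), [onz(t,*a[:2],60+z).round(1) for z in(25,30)],[onz(s,*b[:2],60+z).round(1) for z in(25,30)])
def dark(im,box):
    m=(im.max(2)<45).astype(np.uint8);x0,y0,x1,y1=box;b=np.zeros_like(m);b[y0:y1,x0:x1]=m[y0:y1,x0:x1]
    n,l,st,c=cv2.connectedComponentsWithStats(b);i=1+st[1:,4].argmax();return c[i],st[i]
for c,i,x in((t,im,(360,190,410,235)),(s,sc,(140,240,175,272))):
    d=dark(i,x);print("pad",d,onz(c,*d[0],5).round(1))
q=1.5625
for nm,pts,z in(("tray",[(133,286),(307,298),(294,435),(111,424)],12),("scale",[(402,307),(549,337),(530,455),(378,424)],35),("pan",[(447,373)],63)):
    P=np.array([onz(t,u/q,v/q,z)[:2] for u,v in pts]);print(nm,P.round(0).tolist(),P.mean(0).round(1))
big=lambda I,x,y,w,h:cv2.resize(I[y:y+h,x:x+w],(400,400*h//w),interpolation=cv2.INTER_CUBIC)
cv2.imwrite("pics/z1.png",cv2.convertScaleAbs(np.hstack([big(sc,145,150,110,110),big(im,270,190,110,110)]),alpha=1.6))
E
```

```text
round [101.00970874 210.13106796] 206 [17 15] [559.  334.1]
round [136.07936508 210.41798942] 189 [17 14] [558.4 249.9]
round [170.45597484 213.37421384] 318 [22 21] [551.1 166.1]
round [ 95.93838863 246.79146919] 211 [19 16] [470.5 340. ]
round [167.40350877 248.11929825] 285 [22 21] [466.4 170.4]
roundS [304.35 118.53] 100 [10 12] [472.1 336.7]
roundS [320.78640777 132.91262136] 103 [11 12] [559.7 331.5]
roundS [269.17021277 140.13829787] 188 [15 16] [462.4 168.7]
roundS [304.23584906 144.56603774] 106 [11 12] [558.3 247.9]
roundS [285.55897436 155.51794872] 195 [16 16] [549.8 164.5]
(np.float64(293.325), np.float64(228.875), np.int64(288), np.int64(300), np.int64(224), np.int64(235)) (np.float64(208.40458015267177), np.float64(185.0916030534351), np.int64(203), np.int64(214), np.int64(178), np.int64(192))
weight tri [ 507.6 -130.8   79.7] [array([ 508.4, -128.5,   85. ]), array([ 508.1, -127.8,   90. ])] [array([ 509.5, -134. ,   85. ]), array([ 512.4, -135.7,   90. ])]
pad (array([384.16483516, 211.46336996]), array([371, 199,  27,  26, 546], dtype=int32)) [ 558.4 -374.6    5. ]
pad (array([156.93478261, 255.66425121]), array([145, 245,  25,  23, 414], dtype=int32)) [ 560.3 -377.6    5. ]
tray [[627.0, 379.0], [609.0, 104.0], [394.0, 119.0], [413.0, 396.0]] [510.9 249.5]
scale [[591.0, -48.0], [544.0, -280.0], [364.0, -242.0], [411.0, -11.0]] [ 477.6 -145.3]
pan [[487.0, -114.0]] [ 486.7 -114.1]
```

View pics/z1.png

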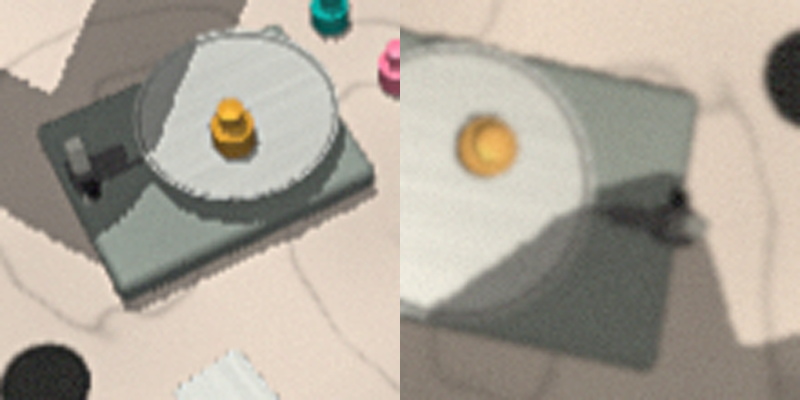

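The crop shows the column with its dark index at about (80,165) in the left half, and the brass weight off-centre on the pan.

Run:
```python
from h import *
s=ctrl.get_state(); M=R.from_quat(s["ee_rot"]).as_matrix(); print(M.round(3)); print("yaw jaw",np.arctan2(M[1,1],M[0,1]))
p=ctrl.camera_params("wrist");print({k:np.round(v,3) for k,v in p.items()});print((cam("wrist")["P"]).round(2))
print("shift to weight", (np.array([508.5,-131,68])-s["tool_pos"]).round(1))
```

```text
[[-0.     0.412 -0.911]
 [ 0.001 -0.911 -0.412]
 [-1.    -0.001 -0.   ]]
yaw jaw -1.146001435104358
{'fov_y': np.float64(69.267), 'cx': np.float64(258.098), 'cy': np.float64(194.873), 'k1': np.float64(-0.06), 'hand_eye': array([[ 0.00000e+00, -2.76000e-01,  9.61000e-01, -1.42537e+02],
       [ 1.00000e+00,  1.00000e-03,  0.00000e+00,  6.55000e-01],
       [-1.00000e-03,  9.61000e-01,  2.76000e-01, -7.07450e+01],
       [ 0.00000e+00,  0.00000e+00,  0.00000e+00,  1.00000e+00]])}
[[ 4.1000e-01 -8.8000e-01 -2.5000e-01  3.2232e+02]
 [-9.1000e-01 -4.0000e-01 -1.1000e-01 -5.4082e+02]
 [-0.0000e+00  2.8000e-01 -9.6000e-01  3.7334e+02]
 [ 0.0000e+00  0.0000e+00  0.0000e+00  1.0000e+00]]
shift to weight [ 251.   438.2 -162.8]
```

Call:
arm_command([
  [[25, 43.8, -6], [0, 0, 0], 1],
  [[25, 43.8, -6], [0, 0, 0], 1],
  [[25, 43.8, -6], [0, 0, 0], 1],
  [[25, 43.8, -6], [0, 0, 0], 1],
  [[25, 43.8, -6], [0, 0, 0], 1],
  [[25, 43.8, -6], [0, 0, 0], 1],
  [[25, 43.8, -6], [0, 0, 0], 1],
  [[25, 43.8, -6], [0, 0, 0], 1],
], newtons=40)

```text
time: 0.9
tool_pos: [455.1, -222.6, 183.8]
ee_rot: [-0.691, -0.149, 0.691, -0.149]
wrist_force: [-0.1, -0.1, -0.2]
gripper_width: 85.5
```

Call:
arm_command([
  [[5.3, 9.2, -1.4], [0, 0, 0], 1],
  [[5.3, 9.2, -1.4], [0, 0, 0], 1],
  [[5.3, 9.2, -1.4], [0, 0, 0], 1],
  [[5.3, 9.2, -1.4], [0, 0, 0], 1],
])

```text
time: 1.3
tool_pos: [507.8, -131.2, 169.6]
ee_rot: [-0.691, -0.15, 0.691, -0.15]
wrist_force: [0.1, -0.8, 0.3]
gripper_width: 85.5
```

Run:
```python
from h import *
s=ctrl.get_state();print(s["tool_pos"],s["time"])
im=ctrl.capture("wrist");cv2.imwrite("pics/w1.png",im);c=cam("wrist",s)
hsv=cv2.cvtColor(im,cv2.COLOR_BGR2HSV);m=((hsv[...,1]>150)&(hsv[...,0]>8)&(hsv[...,0]<28)).astype(np.uint8)
n,l,st,ce=cv2.connectedComponentsWithStats(m);i=1+st[1:,4].argmax();print(st[i],ce[i])
for P in((508.5,-131,60),(508.5,-131,111)):print(proj(c,P))
for z in(60,80,111):print(z,onz(c,*ce[i],z))
```

```text
[ 507.80521678 -131.16286446  169.62717922] 1.3
[267 187   3   2   3] [268.         187.66666667]
[257.58928299 192.28131983]
[257.43185875 210.14622255]
60 [ 516.63781979 -138.00972966   60.        ]
80 [ 521.0744572  -135.18739852   80.        ]
111 [ 527.95124517 -130.81278525  111.        ]
```

View pics/w1.png

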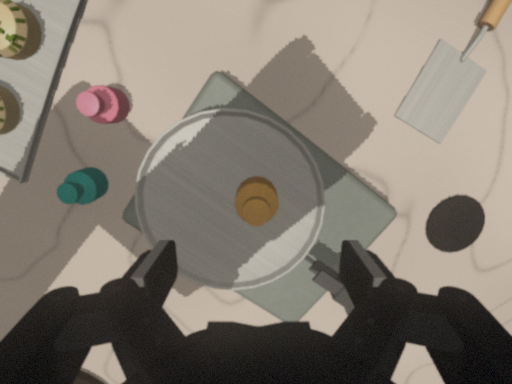

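The wrist picture shows the weight's knob at (257,210), where the estimate projects, with the pan and column at right (325,270).

Call:
arm_command([
  [[0.1, 0, -5], [0, 0, 0], 1],
  [[0.1, 0, -8], [0, 0, 0], 1],
  [[0.1, 0, -10.2], [0, 0, 0], 1],
  [[0.1, 0, -10.2], [0, 0, 0], 1],
  [[0.1, 0, -10.2], [0, 0, 0], -0.5],
  [[0.1, 0, -10.2], [0, 0, 0], -0.5],
  [[0.1, 0, -10.2], [0, 0, 0], -0.5],
  [[0.1, 0, -10.2], [0, 0, 0], -0.5],
], newtons=40)

```text
time: 2.15
tool_pos: [508.8, -132.7, 69.0]
ee_rot: [0.692, 0.149, -0.691, 0.149]
wrist_force: [1.0, -1.5, 0.3]
gripper_width: 36.3
```

Call:
arm_command([
  [[0, 0, 0], [0, 0, 0], -1],
  [[0, 0, 2], [0, 0, 0], -1],
  [[0, 0, 5], [0, 0, 0], -1],
  [[0, 0, 9], [0, 0, 0], -1],
  [[0, 0, 12], [0, 0, 0], -1],
  [[1, -5, 12], [0, 0, 0], -1],
  [[2, -10, 12], [0, 0, 0], -1],
  [[3, -14, 12], [0, 0, 0], -1],
])

```text
time: 2.95
tool_pos: [538.6, -274.3, 188.5]
ee_rot: [0.691, 0.149, -0.691, 0.149]
wrist_force: [1.2, 0.6, -2.4]
gripper_width: 35.8
```

Run:
```python
from h import *
s=ctrl.get_state();print(s["tool_pos"],s["time"],s["wrist_force"],s["gripper_width"])
im=ctrl.capture("wrist");sc=ctrl.capture("scene");cv2.imwrite("pics/s2.png",sc)
c=sc[150:260,145:255]
cv2.imwrite("pics/w2.png",cv2.convertScaleAbs(np.hstack([im[:,:],cv2.resize(c,(288,288)).repeat(1,0) if 0 else cv2.copyMakeBorder(cv2.resize(c,(288,288),interpolation=cv2.INTER_CUBIC),0,96,0,0,cv2.BORDER_CONSTANT)]),alpha=1.5))
```

```text
[ 538.60848505 -274.28694613  188.53458342] 2.95 [ 1.22105673  0.57320014 -2.41207386] 35.79504591172732
```

View pics/w2.png

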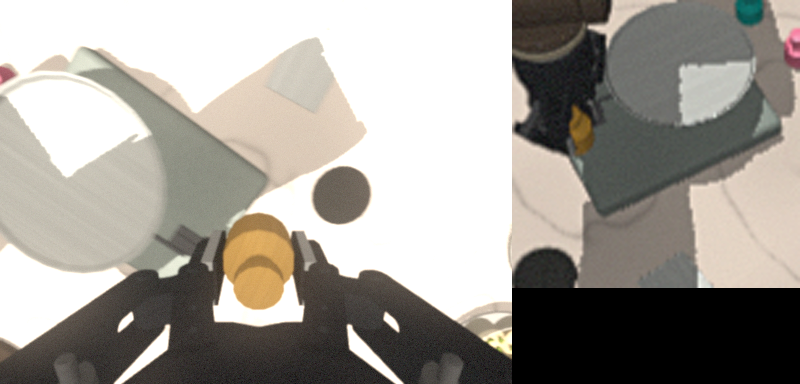

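The left half shows the weight held upright between the pads and the pad at (342,195). The right half shows the pan risen.

Call:
arm_command([
  [[1, -5, 0], [0, 0, 0], -1],
  [[2.1, -10.2, -1], [0, 0, 0], -1],
  [[2.1, -10.2, -6], [0, 0, 0], -1],
  [[2.1, -10.2, -11], [0, 0, 0], -1],
  [[2.1, -10.2, -15], [0, 0, 0], -1],
  [[2.1, -10.2, -16.8], [0, 0, 0], -1],
  [[2.1, -10.2, -16.8], [0, 0, 0], -1],
])

```text
time: 3.75
tool_pos: [558.5, -373.1, 17.2]
ee_rot: [-0.69, -0.151, 0.692, -0.148]
wrist_force: [-0.3, 0.3, -1.3]
gripper_width: 35.9
```

Call:
arm_command([
  [[0, 0, -0.3], [0, 0, 0], -1],
  [[0, 0, -0.5], [0, 0, 0], -1],
  [[0, 0, -0.5], [0, 0, 0], -1],
])

```text
time: 4.05
tool_pos: [559.6, -374.4, 15.4]
ee_rot: [0.691, 0.149, -0.691, 0.149]
wrist_force: [-0.4, 0.4, -3.0]
gripper_width: 35.6
```

Call:
arm_command([
  [[0, 0, -0.15], [0, 0, 0], -1],
  [[0, 0, -0.15], [0, 0, 0], -1],
  [[0, 0, -0.15], [0, 0, 0], -1],
])

```text
time: 4.35
tool_pos: [559.8, -374.6, 14.6]
ee_rot: [0.691, 0.149, -0.691, 0.149]
wrist_force: [-1.5, 2.1, 6.4]
gripper_width: 36.0
```

Call:
arm_command([
  [[0, 0, 0.1], [0, 0, 0], 0.2],
  [[0, 0, 0.1], [0, 0, 0], 0.8],
  [[0, 0, 0.1], [0, 0, 0], 1],
  [[0, 0, 0.1], [0, 0, 0], 1],
  [[0, 0, 4], [0, 0, 0], 1],
  [[0, 0, 8], [0, 0, 0], 1],
  [[0, 0, 8], [0, 0, 0], 1],
])

```text
time: 5.05
tool_pos: [561.3, -375.9, 98.8]
ee_rot: [0.693, 0.147, -0.689, 0.151]
wrist_force: [1.7, 0.0, -0.1]
gripper_width: 85.3
```

Call:
arm_command([
  [[-0.9, 7.9, -1.5], [0, 0, 0.95], 1],
  [[-0.9, 7.9, -1.5], [0, 0, 0.95], 1],
  [[-0.9, 7.9, -1.5], [0, 0, 0.95], 1],
  [[-0.9, 7.9, -1.5], [0, 0, 0.95], 1],
  [[-0.9, 7.9, -1.5], [0, 0, 0.95], 1],
  [[-0.9, 7.9, -1.5], [0, 0, 0.95], 1],
  [[-0.9, 7.9, -1.5], [0, 0, 0.95], 1],
  [[-0.9, 7.9, -1.5], [0, 0, 0.95], 1],
])

```text
time: 5.85
tool_pos: [550.4, -295.4, 78.1]
ee_rot: [-0.546, -0.449, 0.546, -0.449]
wrist_force: [0.3, 0.3, 0.4]
gripper_width: 85.3
```

Run:
```python
from h import *
s=ctrl.get_state();print(s["tool_pos"],s["time"],s["ee_rot"],s["joints"])
im=ctrl.capture("wrist");cv2.imwrite("pics/w3.png",im)
top=ctrl.capture("top");cv2.imwrite("pics/t3.png",top)
print(proj(cam("wrist",s),(460,-240,85)),proj(cam("wrist",s),(560,-375,30)),proj(cam("top"),(560,-375,30)))
a=cv2.resize(im[60:330,0:240],(533,600),interpolation=cv2.INTER_CUBIC); b=cv2.resize(top[180:270,360:420],(266,400),interpolation=cv2.INTER_CUBIC)
b=cv2.copyMakeBorder(b,0,200,0,0,cv2.BORDER_CONSTANT)
g=np.hstack([a,b]);g=(255*(g/255.)**.6).astype(np.uint8);cv2.imwrite("pics/w3v.png",g)
```

```text
[ 550.38918887 -295.39843254   78.12761676] 5.85 [-0.54636565 -0.44896819  0.54642347 -0.44870205] [-5.98288047e-01  6.69443855e-01  1.69612424e+00  3.89175075e-05
  7.76408738e-01 -4.02886082e-01]
[ 64.67359372 184.04023995] [287.61767706 302.94691993] [388.11720703 209.70342921]
```

View pics/w3v.png

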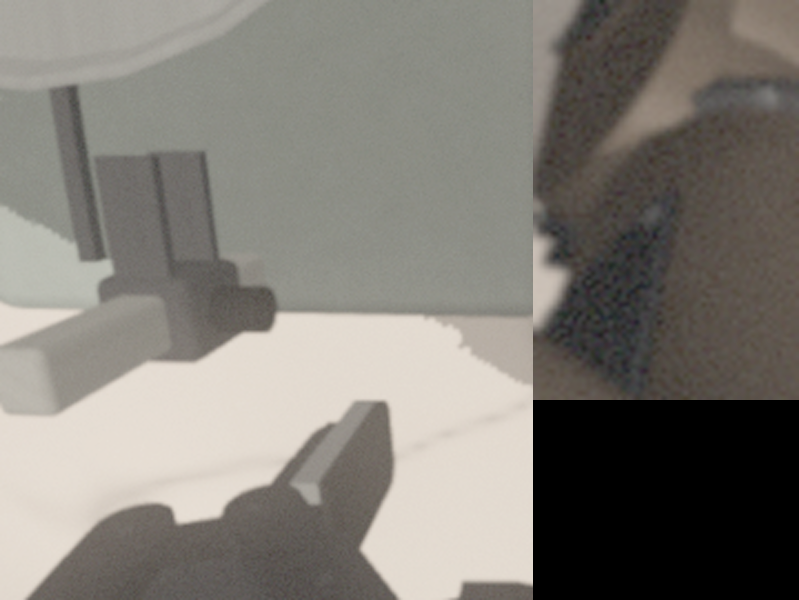

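The left crop shows the empty needle (tip about (92,260)), the two index prongs with the upper one's corners at (95,155) and (152,153) and the lower one's right top edge at (206,152), and the column top at (25,380).

```bash
cat > needle.py <<'E'
from h import *
from scipy.optimize import brentq
ey=np.array([.198,.980,0]);ey/=np.linalg.norm(ey);ex=np.array([ey[1],-ey[0],0])
def onx(c,uv,col,x):
    o,d=ray(c,*uv); t=(x-(o-col)@ex)/(d@ex); p=o+t*d; return (p-col)@ey,p[2]
E
python3 - <<'E'
from needle import *
class S(dict):pass
st={"tool_pos":[550.389,-295.398,78.128],"ee_rot":[-0.54636565,-0.44896819,0.54642347,-0.44870205]}
c=cam("wrist",st); px=lambda u,v:(u*.45,60+v*.45)
for q in((45,348),(55,412),(0,352),(5,412)): print("coltop",onz(c,*px(*q),122).round(1))
h=onz(c,*px(170,296),122)
col0=(onz(c,*px(45,348),122)+onz(c,*px(55,412),122))/2-6*ex
print("col",col0, "expected",np.array([486,-113,0])-142*ey)
for dx in(-4,0,4):
    col=col0+dx*ex
    w=brentq(lambda w:onx(c,px(95,155),col,-w/2)[1]-onx(c,px(152,153),col,w/2)[1],1,60)
    r=[onx(c,px(*p),col,w/2) for p in((152,153),(160,152),(206,152))]
    print(dx,"w",w.round(1),"prong",np.round(r,1).tolist(),"needle",np.round([onx(c,px(80,260),col,-2),onx(c,px(97,260),col,2),onx(c,px(52,88),col,-2),onx(c,px(71,88),col,2)],1).tolist())
E
```

```text
coltop [ 464.7 -245.2  122. ]
coltop [ 461.  -257.3  122. ]
coltop [ 455.3 -244.2  122. ]
coltop [ 450.6 -255.5  122. ]
col [ 456.93252718 -250.06887618  122.        ] expected [ 457.87843138 -252.18756187    0.        ]Traceback (most recent call last):
  File "<stdin>", line 13, in <module>
AttributeError: 'float' object has no attribute 'round'
```

Run:
```python
from needle import *
st={"tool_pos":[550.389,-295.398,78.128],"ee_rot":[-0.54636565,-0.44896819,0.54642347,-0.44870205]}
c=cam("wrist",st); px=lambda u,v:(u*.45,60+v*.45)
col0=np.array([457.5,-251,0])
for dx in(-4,0,4):
    col=col0+dx*ex
    w=brentq(lambda w:onx(c,px(95,155),col,-w/2)[1]-onx(c,px(152,153),col,w/2)[1],1,60)
    r=[onx(c,px(*p),col,w/2) for p in((152,153),(160,152),(206,152))]
    print(dx,"w",round(w,1),"prong",np.round(r,1).tolist(),"needle",np.round([onx(c,px(80,260),col,-2),onx(c,px(97,260),col,2),onx(c,px(52,88),col,-2),onx(c,px(71,88),col,2)],1).tolist())
```

```text
-4 w 14.3 prong [[38.9, 79.0], [39.0, 76.0], [38.0, 56.9]] needle [[17.4, 95.6], [17.4, 95.6], [53.1, 94.5], [52.9, 94.2]]
0 w 13.7 prong [[39.2, 84.4], [39.2, 81.6], [38.3, 63.2]] needle [[18.4, 100.3], [18.5, 100.5], [52.7, 99.3], [52.6, 99.2]]
4 w 13.2 prong [[39.4, 89.8], [39.5, 87.1], [38.6, 69.4]] needle [[19.5, 105.0], [19.5, 105.4], [52.4, 104.0], [52.3, 104.1]]
```

The index gap is about 26 mm below the empty needle, so roughly 150–165 g is needed: one large round plus one small.

Call:
arm_command([
  [[0, 2, 4], [0, 0, -0.585], 1],
  [[0, 5, 7], [0, 0, -0.585], 1],
  [[0, 46, 7], [0, 0, -0.585], 1],
  [[0, 46, 7], [0, 0, -0.585], 1],
  [[0, 46, 7], [0, 0, -0.585], 1],
  [[0, 46, 7], [0, 0, -0.585], 1],
  [[0, 46, 7], [0, 0, -0.585], 1],
  [[0, 46, 7], [0, 0, -0.585], 1],
])

```text
time: 6.75
tool_pos: [550.2, 55.4, 148.6]
ee_rot: [0.653, 0.271, -0.653, 0.271]
wrist_force: [1.4, 0.4, -0.2]
gripper_width: 85.3
```

Call:
arm_command([
  [[0, 10.2, -1], [0, 0, 0], 1],
  [[0, 10.2, -1], [0, 0, 0], 1],
  [[0, 10.2, -1], [0, 0, 0], 1],
  [[0, 10.2, -1], [0, 0, 0], 1],
])

```text
time: 7.15
tool_pos: [550.2, 156.5, 138.3]
ee_rot: [-0.652, -0.272, 0.653, -0.273]
wrist_force: [-0.6, -1.0, 0.3]
gripper_width: 85.5
```

Run:
```python
from m import *
s=ctrl.get_state();print(s["tool_pos"],s["time"],R.from_quat(s["ee_rot"]).as_matrix()[:,1].round(3))
im=ctrl.capture("wrist");cv2.imwrite("pics/w4.png",im);c=cam("wrist",s)
for ce,a,w in rounds(im,0,0,512,384): print(ce.round(0),a,w,onz(c,*ce,18)[:2].round(1))
print(proj(c,(550.5,165.3,18)))
im=cv2.imread("pics/t3.png")
hsv=cv2.cvtColor(im,cv2.COLOR_BGR2HSV)
top=ctrl.capture("top");cv2.imwrite("pics/t4.png",top);sc=ctrl.capture("scene");cv2.imwrite("pics/s4.png",sc)
for n,im,p in(("top",top,(560,-375.5,30)),("scene",sc,(560,-375.5,30))):
    hsv=cv2.cvtColor(im,cv2.COLOR_BGR2HSV);m=((hsv[...,1]>130)&(hsv[...,0]>8)&(hsv[...,0]<28)).astype(np.uint8)
    q=proj(cam(n),p);u,v=map(int,q);b=m[v-20:v+20,u-20:u+20];ys,xs=np.nonzero(b);print(n,q,len(xs),xs.mean()+u-20,ys.mean()+v-20,onz(cam(n),xs.mean()+u-20,ys.mean()+v-20,30).round(1))
```

```text
[550.18839252 156.53077277 138.26788361] 7.15 [ 0.711 -0.703 -0.   ]
[480. 105.] 8496 [ 74 179] [758.1  67.5]
[122.  45.] 1918 [54 53] [558.5 333.2]
[ 61. 114.] 1556 [53 45] [471.1 339.1]
[192. 114.] 1295 [47 46] [558.5 249.7]
[250. 185.] 2491 [58 59] [548.7 165. ]
[190. 239.] 1899 [55 56] [463.9 167.9]
[251.12852243 183.41029841]
top [388.31628233 209.70408929] 236 387.4279661016949 210.75423728813558 [ 557.4 -373.1   30. ]
scene [155.83105397 251.69899907] 183 155.6120218579235 252.92349726775956 [ 562.8 -378.2   30. ]
```

Weight and pad agree within a few mm. Next is the large round at about (549.5,165).

Call:
arm_command([
  [[-0.1, 0.85, -4], [0, 0, 0], 1],
  [[-0.1, 0.85, -9], [0, 0, 0], 1],
  [[-0.1, 0.85, -12.5], [0, 0, 0], 1],
  [[-0.1, 0.85, -13.6], [0, 0, 0], 1],
  [[-0.1, 0.85, -13.6], [0, 0, 0], 0],
  [[-0.1, 0.85, -13.6], [0, 0, 0], 0],
  [[-0.1, 0.85, -13.6], [0, 0, 0], 0],
  [[-0.1, 0.85, -13.6], [0, 0, 0], 0],
], newtons=25)

```text
time: 8.1
tool_pos: [550.5, 163.9, 4.5]
ee_rot: [0.654, 0.272, -0.652, 0.272]
wrist_force: [-0.8, -3.5, 9.1]
gripper_width: 54.7
```

Call:
arm_command([
  [[0, 0, 0.3], [0, 0, 0], -0.2],
  [[0, 0, 3], [0, 0, 0], -0.2],
  [[0, 0, 8], [0, 0, 0], -0.2],
  [[0, -3, 13], [0, 0, 0], -0.2],
  [[-1, -8, 14.5], [0, 0, 0], -0.2],
  [[-2, -13, 14.5], [0, 0, 0], -0.2],
  [[-3, -18, 14.5], [0, 0, 0], -0.2],
  [[-3.6, -22, 14.5], [0, 0, 0], -0.2],
])

```text
time: 8.9
tool_pos: [513.0, -56.3, 148.7]
ee_rot: [0.653, 0.272, -0.652, 0.273]
wrist_force: [1.1, -0.1, -0.6]
gripper_width: 54.9
```

Call:
arm_command([
  [[-0.7, -3.6, 0], [0, 0, 0], -0.2],
  [[-0.7, -3.6, -2], [0, 0, 0], -0.2],
  [[-0.7, -3.6, -3.5], [0, 0, 0], -0.2],
  [[-0.7, -3.6, -3.5], [0, 0, 0], -0.2],
])

```text
time: 9.3
tool_pos: [505.9, -90.9, 111.8]
ee_rot: [-0.652, -0.272, 0.653, -0.271]
wrist_force: [1.1, 0.1, 0.1]
gripper_width: 55.0
```

Run:
```python
from h import *
s=ctrl.get_state();print(s["tool_pos"],s["time"],s["wrist_force"],s["gripper_width"])
im=ctrl.capture("wrist");cv2.imwrite("pics/w5.png",im)
c=cam("wrist",s)
for r in (80,90):print([proj(c,(486+r*np.cos(a),-112.5+r*np.sin(a),106)).round(0).tolist() for a in(0,1.57,-1.57)])
```

```text
[505.89720253 -90.86044012 111.75930231] 9.3 [1.08189558 0.05139897 0.06272952] 55.040811218211466
[[360.0, 196.0], [158.0, 195.0], [341.0, 354.0]]
[[374.0, 184.0], [144.0, 183.0], [350.0, 362.0]]
```

View pics/w5.png

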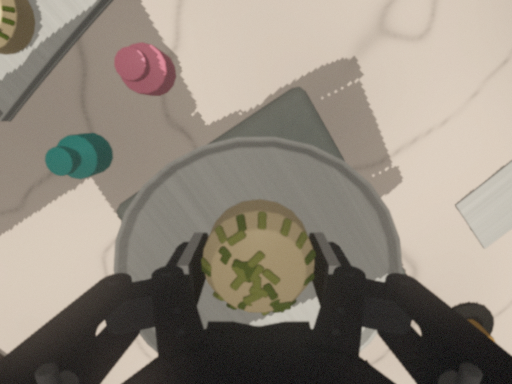

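The round is held level over the pan at (258,255), with the weight on its pad at lower right. Lowering it to the loaded floor height.

Call:
arm_command([
  [[0, 0, -1], [0, 0, 0], -0.2],
  [[0, 0, -1.7], [0, 0, 0], -0.2],
  [[0, 0, -2.2], [0, 0, 0], -0.2],
  [[0, 0, -2.6], [0, 0, 0], -0.2],
  [[0, 0, -2.6], [0, 0, 0], -0.2],
  [[0, 0, -2.6], [0, 0, 0], -0.2],
])

```text
time: 9.95
tool_pos: [506.7, -90.7, 86.6]
ee_rot: [-0.653, -0.272, 0.653, -0.272]
wrist_force: [-1.0, 0.8, 0.6]
gripper_width: 55.1
```

Call:
arm_command([
  [[0, 0, 0], [0, 0, 0], 0.36],
  [[0, 0, 0], [0, 0, 0], 0.45],
  [[0, 0, 0.5], [0, 0, 0], 0.55],
  [[0, 0, 1.5], [0, 0, 0], 0.65],
  [[0, 0, 3.5], [0, 0, 0], 0.7],
  [[0, 0, 7], [0, 0, 0], 1],
  [[0, 0, 9], [0, 0, 0], 1],
])

```text
time: 10.65
tool_pos: [507.2, -90.9, 179.5]
ee_rot: [0.653, 0.271, -0.652, 0.273]
wrist_force: [-0.0, 0.5, -0.1]
gripper_width: 85.2
```

Run:
```python
from m import *
s=ctrl.get_state();print(s["tool_pos"],s["time"],s["gripper_width"])
im=ctrl.capture("wrist");cv2.imwrite("pics/w6.png",im);c=cam("wrist",s)
for ce,a,w in rounds(im,100,100,400,384): print(ce.round(0),a,w,onz(c,*ce,84+18)[:2].round(1))
```

```text
[507.16949624 -90.92181791 179.50250632] 10.65 85.19485616381368
[257. 203.] 3547 [68 70] [507.5 -91.1]
```

Call:
arm_command([
  [[5.1, 34, -4], [0, 0, 0], 1],
  [[5.1, 34, -4], [0, 0, 0], 1],
  [[5.1, 34, -4], [0, 0, 0], 1],
  [[5.1, 34, -4], [0, 0, 0], 1],
  [[5.1, 34, -4], [0, 0, 0], 1],
  [[5.1, 34, -4], [0, 0, 0], 1],
  [[5.1, 34, -4], [0, 0, 0], 1],
  [[5.1, 34, -4], [0, 0, 0], 1],
])

```text
time: 11.5
tool_pos: [557.6, 253.9, 136.2]
ee_rot: [0.652, 0.274, -0.652, 0.273]
wrist_force: [-0.5, -0.2, -0.6]
gripper_width: 85.4
```

Run:
```python
from m import *
s=ctrl.get_state();print(s["tool_pos"],s["time"],s["gripper_width"])
im=ctrl.capture("wrist");cv2.imwrite("pics/w7.png",im);c=cam("wrist",s)
for ce,a,w in rounds(im,0,0,512,384): print(ce.round(0),a,w,onz(c,*ce,17)[:2].round(1))
```

```text
[557.55803271 253.869789   136.23412203] 11.5 85.38621521748199
[197. 132.] 1204 [46 47] [557.3 332.9]
[508. 156.] 95 [10 20] [760.6 104. ]
[134. 192.] 1032 [43 42] [469.  338.4]
[261. 194.] 1374 [42 43] [557.5 248.4]
[501. 209.] 1022 [22 73] [726.4  60.4]
[249. 301.] 2027 [51 51] [461.7 169.2]
```

Call:
arm_command([
  [[0, 0, -4], [0, 0, 0], 1],
  [[0, 0, -9], [0, 0, 0], 1],
  [[0, 0, -12.5], [0, 0, 0], 1],
  [[0, 0, -13.5], [0, 0, 0], 1],
  [[0, 0, -13.5], [0, 0, 0], -0.3],
  [[0, 0, -13.5], [0, 0, 0], -0.3],
  [[0, 0, -13.5], [0, 0, 0], -0.3],
  [[0, 0, -13.5], [0, 0, 0], -0.3],
], newtons=25)

```text
time: 12.35
tool_pos: [558.7, 249.3, 3.8]
ee_rot: [0.654, 0.272, -0.652, 0.272]
wrist_force: [-0.6, -2.2, 5.9]
gripper_width: 40.5
```

Call:
arm_command([
  [[0, 0, 0.3], [0, 0, 0], -0.5],
  [[0, 0, 3], [0, 0, 0], -0.5],
  [[0, 0, 8], [0, 0, 0], -0.5],
  [[0, -2, 13], [0, 0, 0], -0.5],
  [[-1, -6, 15], [0, 0, 0], -0.5],
  [[-2.2, -10.8, 15], [0, 0, 0], -0.5],
  [[-3.4, -15.6, 15], [0, 0, 0], -0.5],
  [[-4.6, -20.4, 15], [0, 0, 0], -0.5],
])

```text
time: 13.15
tool_pos: [511.0, 43.8, 152.9]
ee_rot: [0.653, 0.272, -0.652, 0.273]
wrist_force: [0.4, -0.5, -0.4]
gripper_width: 40.5
```

Call:
arm_command([
  [[-1.2, -4.8, 0], [0, 0, 0], -0.5],
  [[-2.4, -9.6, 0], [0, 0, 0], -0.5],
  [[-3.6, -14, 0], [0, 0, 0], -0.5],
  [[-4.6, -17.7, 0], [0, 0, 0], -0.5],
  [[-4.6, -17.7, -2], [0, 0, 0], -0.5],
  [[-4.6, -17.7, -4.5], [0, 0, 0], -0.5],
  [[-4.6, -17.7, -5.5], [0, 0, 0], -0.5],
  [[-4.6, -17.7, -5.5], [0, 0, 0], -0.5],
])

```text
time: 13.95
tool_pos: [465.4, -131.5, 96.2]
ee_rot: [-0.652, -0.272, 0.653, -0.272]
wrist_force: [-0.3, 0.2, -0.8]
gripper_width: 40.4
```

Call:
arm_command([
  [[0, 0, -0.8], [0, 0, 0], -0.5],
  [[0, 0, -1.2], [0, 0, 0], -0.5],
  [[0, 0, -1.5], [0, 0, 0], -0.5],
  [[0, 0, -1.7], [0, 0, 0], -0.5],
  [[0, 0, -1.7], [0, 0, 0], -0.5],
  [[0, 0, -1.7], [0, 0, 0], -0.5],
])

```text
time: 14.55
tool_pos: [465.8, -131.7, 79.7]
ee_rot: [0.653, 0.272, -0.653, 0.272]
wrist_force: [0.9, -0.4, 0.3]
gripper_width: 40.5
```

Call:
arm_command([
  [[0, 0, 0], [0, 0, 0], 0.02],
  [[0, 0, 0], [0, 0, 0], 0.12],
  [[0, 0, 0.5], [0, 0, 0], 0.25],
  [[0, 0, 1.5], [0, 0, 0], 0.35],
  [[0, 0, 3.5], [0, 0, 0], 0.4],
  [[0, 0, 7], [0, 0, 0], 1],
  [[0, 0, 9.5], [0, 0, 0], 1],
  [[0, 0, 9.5], [0, 0, 0], 1],
])

```text
time: 15.35
tool_pos: [466.9, -132.2, 178.2]
ee_rot: [0.654, 0.27, -0.651, 0.274]
wrist_force: [0.8, -0.6, -0.4]
gripper_width: 85.4
```

Run:
```python
from m import *
s=ctrl.get_state();print(s["tool_pos"],s["time"],s["gripper_width"])
im=ctrl.capture("wrist");cv2.imwrite("pics/w8.png",im);c=cam("wrist",s)
for ce,a,w in rounds(im,80,0,450,384): print(ce.round(0),a,w,onz(c,*ce,76+17)[:2].round(1))
print("to view pose",np.array([551,-296,80])-s["tool_pos"])
```

```text
[ 466.86422787 -132.24164998  178.24738756] 15.35 85.40488274806039
[256. 131.] 3814 [70 72] [507.7 -90.8]
[256. 202.] 1847 [49 50] [ 465.8 -132.9]
[438. 264.] 796 [28 37] [ 544.7 -299.1]
to view pose [  84.13577213 -163.75835002  -98.24738756]
```

Call:
arm_command([
  [[2.1, -4.1, 0], [0, 0, 0.15], 1],
  [[4.2, -8.2, 0], [0, 0, 0.3], 1],
  [[6.3, -12.3, 0], [0, 0, 0.45], 1],
  [[8.4, -16.4, 0], [0, 0, 0.585], 1],
  [[8.4, -16.4, -4.5], [0, 0, 0.585], 1],
  [[8.4, -16.4, -8.5], [0, 0, 0.585], 1],
  [[8.4, -16.4, -9.8], [0, 0, 0.585], 1],
  [[8.4, -16.4, -9.8], [0, 0, 0.585], 1],
])

```text
time: 16.2
tool_pos: [548.9, -295.2, 74.7]
ee_rot: [-0.546, -0.45, 0.547, -0.447]
wrist_force: [0.6, 0.7, 0.5]
gripper_width: 85.5
```

Run:
```python
from h import *
s=ctrl.get_state();print(s["tool_pos"],s["time"],s["ee_rot"])
im=ctrl.capture("wrist");cv2.imwrite("pics/w9.png",im)
a=cv2.resize(im[60:330,0:240],(533,600),interpolation=cv2.INTER_CUBIC)
cv2.imwrite("pics/w9v.png",(255*(a/255.)**.6).astype(np.uint8))
```

```text
[ 548.88605089 -295.19371262   74.67995472] 16.2 [-0.54610273 -0.45010075  0.54693072 -0.44726715]
```

View pics/w9v.png

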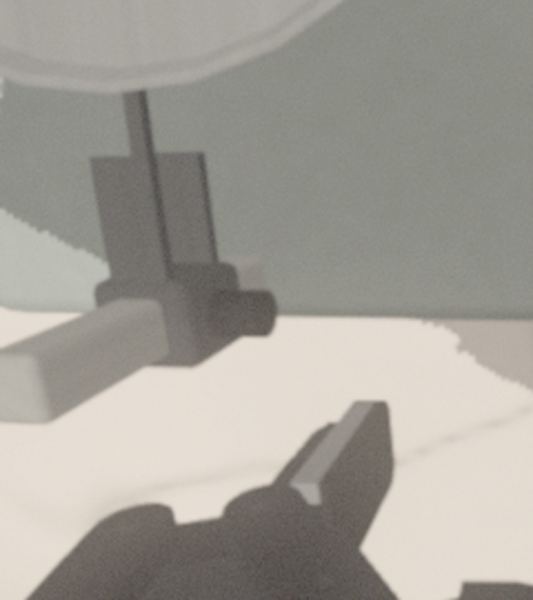

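The needle now runs under the upper prong: edges are at (124,92) and (147,92), and it disappears at about (150,155). The prong corners are (92,157) and (152,154), and the lower prong edge is (205,152). Letting the arm settle before I measure.

Call:
arm_command([
  [[0, 0, 0], [0, 0, 0], 1],
  [[0, 0, 0], [0, 0, 0], 1],
  [[0, 0, 0], [0, 0, 0], 1],
  [[0, 0, 0], [0, 0, 0], 1],
])

```text
time: 16.65
tool_pos: [550.0, -295.9, 77.5]
ee_rot: [0.547, 0.448, -0.546, 0.449]
wrist_force: [-0.1, -0.8, -0.1]
gripper_width: 85.3
```

Run:
```python
from needle import *
s=ctrl.get_state();print(s["tool_pos"],s["time"],s["ee_rot"])
im=ctrl.capture("wrist");cv2.imwrite("pics/w10.png",im)
a=cv2.resize(im[90:190,20:120],(600,600),interpolation=cv2.INTER_CUBIC)
cv2.imwrite("pics/w10v.png",cv2.convertScaleAbs((255*(a/255.)**.6).astype(np.uint8),alpha=1.6,beta=-60))
```

```text
[ 549.983821   -295.87576666   77.45777584] 16.65 [ 0.54665307  0.44822186 -0.54634945  0.449188  ]
```

View pics/w10v.png

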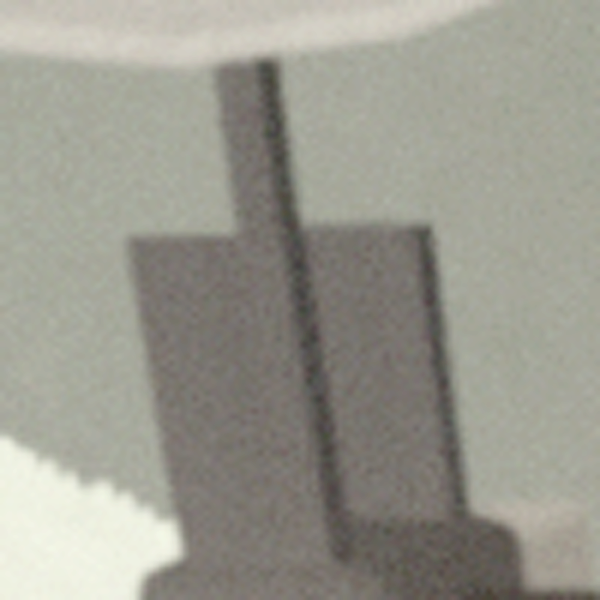

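Run:
```python
from needle import *
st={"tool_pos":[549.984,-295.876,77.458],"ee_rot":[0.54665307,0.44822186,-0.54634945,0.449188]}
c=cam("wrist",st); px=lambda u,v:(20+u/6,90+v/6)
for dx in(-4,0,4):
    col=np.array([457.5,-251,0])+dx*ex
    w=brentq(lambda w:onx(c,px(130,238),col,-w/2)[1]-onx(c,px(285,233),col,w/2)[1],1,60)
    for W in(w,14,12):
        r=[onx(c,px(*p),col,W/2) for p in((285,233),(303,231),(414,228))]
        print(dx,"w",round(W,1),"prong",np.round(r,1).tolist(),"needle",np.round([onx(c,px(217,66),col,-2),onx(c,px(262,64),col,2),onx(c,px(278,62),col,2)],1).tolist())
```

```text
-4 w 14.2 prong [[38.5, 79.2], [38.5, 76.8], [37.9, 60.1]] needle [[52.7, 71.7], [52.7, 71.4], [53.0, 69.2]]
-4 w 14 prong [[38.5, 79.0], [38.5, 76.6], [37.9, 59.9]] needle [[52.7, 71.7], [52.7, 71.4], [53.0, 69.2]]
-4 w 12 prong [[38.4, 77.6], [38.5, 75.1], [37.9, 58.2]] needle [[52.7, 71.7], [52.7, 71.4], [53.0, 69.2]]
0 w 13.7 prong [[38.7, 84.6], [38.8, 82.3], [38.2, 66.2]] needle [[52.3, 77.3], [52.4, 77.2], [52.6, 75.1]]
0 w 14 prong [[38.7, 84.8], [38.8, 82.5], [38.2, 66.5]] needle [[52.3, 77.3], [52.4, 77.2], [52.6, 75.1]]
0 w 12 prong [[38.7, 83.4], [38.7, 81.0], [38.1, 64.8]] needle [[52.3, 77.3], [52.4, 77.2], [52.6, 75.1]]
4 w 13.1 prong [[39.0, 90.0], [39.0, 87.8], [38.4, 72.4]] needle [[52.0, 82.9], [52.1, 83.1], [52.3, 81.0]]
4 w 14 prong [[39.0, 90.7], [39.0, 88.4], [38.5, 73.1]] needle [[52.0, 82.9], [52.1, 83.1], [52.3, 81.0]]
4 w 12 prong [[38.9, 89.2], [39.0, 86.9], [38.4, 71.5]] needle [[52.0, 82.9], [52.1, 83.1], [52.3, 81.0]]
```

Run:
```python
from h import *
print(ctrl.hand_in(), ctrl.get_state()["wrist_force"])
```

```text
the job is handed in; nothing more can be done
the job is handed in; nothing more can be done
```

I moved the check weight from the pan back to its pad, set one large and one small round side by side on the pan, and handed the job in at about 17 s. The hand-in gives no verdict.

- **Weight:** it sits about 3 to 4 mm from the pad's centre, seen from the top and scene cameras. I did not re-measure it after the rounds were placed, and I did not measure its tilt.
- **Pan load:** the empty needle was about 26 mm above the middle of the gap, which calls for roughly 150–165 g. That is why I used one large and one small round.
- **Needle:** with the pan settled, it measures about 2–3 mm above the middle of the gap, inside the 6.5 mm limit. The prong gap measured 16.1 mm in that picture (16 mm nominal). My first, rougher reading of the gap gave 18.4 mm.
- **Rounds:** on the pan they lie at radii of about 30 and 29 mm with near-circular outlines, so they look flat. The other three were not touched.
- **Clearances:** the pan never came near its stop by my height estimates. The tub, jar and spatula were never approached, though I did not re-measure their positions at the end.

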